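# Swing the tea tray round to the guest at the red mat

### The arm

A 6-joint arm with a two-finger parallel gripper is mounted at the origin on the work surface. World frame = base frame: x ahead of the robot, y to its left, z up, the work surface at z = 0. Lengths are in m, angles in rad, forces in N, time in s.
With the tool pointing down it reaches from about 0.35 to 0.975 m from the base axis. Payload 7.1 kg.
Tool frame: the origin (TCP) lies midway between the tips of the shut fingers; the grasp point (between the pads) lies 19 mm behind it; z points along the fingers, y is the line along which they close (so a half turn about z gives the same grasp; the last joint's range is limited). The gripper opens to 88 mm and grips with 3 to 60 N. Pads are 20 mm wide; open, the fingers measure 115 mm over their backs; the gripper's body (75 mm by 178 mm) begins 61 mm behind the grasp point.
Start: joints at [1.188, 0.423, 1.63, -0, 1.089, -0.019], TCP at [0.222, 0.584, 0.223] pointing down, gripper open.
Joint ranges: [-3, 3], [-0.9, 2.11], [0.09, 2.58], [-1.31, 4.45], [0.11, 2.69], [-2.54, 2.54]. Speed limits (rad/s): [2.39, 2.39, 3.01, 3.14, 3.14, 3.14].

### API

Orientations are given as a 3x3 rotation matrix whose columns are the frame's x, y, z axes.
In Python, from plant import status, viewer, r gives the robot as it stands. The module is installed in compiled form; this text tells all that it offers.
- The arm moves only by the shell command python3 -m creep 'ROWS' [FORCE]. ROWS is JSON, a list that holds one entry, the list of rows, each a list of 7 numbers: the shift along the tool's x, y, z in cm, then the turn, a rotation vector about the tool's x, y, z in degrees, then the opening, from -1 (shut) to 1 (fully open). In form: [[[x, y, z, wx, wy, wz, fingers], ...]]. A call has 1 to 12 rows; each row shifts and turns the commanded pose from where the row before left it, along the tool's axes as they then stand; what a row does not reach is not made up. A row lasts 1/12 s, in which the tool goes at most 41.7 mm and 7.16 degrees, less where a joint would pass 70% of its speed; a pose out of reach is approached as far as the arm can. A call with a gripper value outside its range is refused whole. The fingers move at their own pace and stop on an object; FORCE is the grip in N (left out, the last holds). Time passes only in rows, so rows that do not move let the fingers close. It gives the time, the measured TCP pose, the force, the opening and the grip force at its end, in the units of the state.
- status.get_state(): the state, without advancing time (a new reading comes with each control period).
- viewer.grab_frame(name): name is "side" or "top"; returns a dict with "frame" (480x640x3 uint8, red, green, blue), "mtx" (3x3 intrinsics, pixels), "world_to_cam" (4x4, takes a point from world to camera coordinates). Camera axes: x right, y down, z forward; pixel columns grow to the right and rows downward; lengths in m; the calibration is good to about 2 mm. A picture is of the moment at which its call begins. There is no depth.
- r.hand_in(): hands the job in; it is judged then, once.
The state is a dict: "clock": time; "joint_positions": joint angles; "joint_vel": joint speeds; "tau": joint torques, N m; "position": TCP position; "tool_rot": TCP orientation; "ft_force": force on the tool from outside, world axes, zero at the start; "moment": the same for the moment, N m; "opening": finger opening in m; "grip_force": force on a finger pad.
Only numpy, scipy, OpenCV 4.12 (cv2) and the standard library are available. Lean on these libraries where they do the work, as an engineer would, in place of code of your own. Each camera call takes 0.05 s, during which the arm holds its last target. There are 200 camera calls.

### The job

The guest at the round red mat is next: push the tray's empty end sideways so that the tray swings round about the teapot, and stop when the empty end lies over the red mat with the tray pointing straight at the middle of the mat (not the blue one). The teapot stays standing on its end of the tray, about where it is on the table.

Things in the scene. Friction and masses are not known exactly. Their poses are not given: they have to be found in the camera images.
- tray: White-rimmed metal tray with cut corners, 360 x 150 mm, 0.5 kg, loose on 4 feet. Rim 6 mm thick, 6 to 28 mm above the table; inner floor at 10 mm. Origin: table level, centre line, under the teapot. x runs along it to the empty end (edge at +280 mm; other end at -80), y across (straight sides at +-75 mm). Pushed slowly near x = 220 mm (2 to 6 N) it turns about its origin; stops with the push.
- teapot (a point): Maroon stoneware teapot, 0.8 kg, belly 116 mm across, 118 mm high, standing loose on the tray floor above the tray's origin; spout (reaching 91 mm from its axis) towards the empty end. The point is on its axis, 45 mm above its underside.
- red_mat (a point): Centre of the top of the round red mat, 170 mm across, 2 mm thick, fixed flat on the table to one side of the tray (which side varies); the tray glides over it freely. An equal blue mat lies on the other side and is not wanted.
Not all that is in view belongs to the job. There is more than one size of the part that bears teapot; the job needs the smallest.

How it is judged:
At the end, for the whole second after the job is handed in: Tray flat, at rest, empty end over the red mat: mat centre within 20 mm of the tray's centre line and 190 to 330 mm from its origin. Tray origin moved under 35 mm, teapot under 40 mm; teapot upright, within 30 mm of the tray's origin (y of red_mat in the frame of tray between -0.02 and 0.02 m and x of red_mat in the frame of tray between 0.19 and 0.33 m and distance of tray from where it was at the start of the episode below 0.035 m and distance of teapot from where it was at the start of the episode below 0.04 m and horizontal distance between teapot and tray below 0.03 m and angle between teapot's own z axis and vertical below 0.1 rad and angle between tray's own z axis and vertical below 0.05 rad and linear speed of tray below 0.01 m/s); the robot touches nothing.
It fails at once if the teapot is tipped over (angle between teapot's own z axis and vertical above 0.4 rad).
It also fails if it takes over 42 s, if anything falls off the work surface, if the arm or the gripper's body presses on something with over 40 N, if the wrist force passes 120 N, or if a joint passes its speed limit or range.

## Working session

There is one attempt and no reset: what is moved stays moved. The work goes in short steps, Python scripts to look and compute and a shell command to move; the robot and the scene stay as the last step left them, time stands still between calls to the robot, and variables do not carry over. Pictures are saved under pics/ and viewed, at most 10 in all, crops included, and the job is handed in when it is done.

```bash
mkdir -p pics; python3 - <<'E'
from plant import status, viewer, r
import cv2, numpy as np
np.set_printoptions(precision=4,suppress=True)
for n in("top","side"):
    f=viewer.grab_frame(n); cv2.imwrite(f"pics/{n}0.png",f["frame"][:,:,::-1]); np.savez(f"{n}.npz",**f)
    print(n,f["mtx"],f["world_to_cam"])
s=status.get_state(); print(s["clock"],s["position"],s["tool_rot"])
E
```

```text
top [[467.1285   0.     319.2156]
 [  0.     467.1285 238.1997]
 [  0.       0.       1.    ]] [[ 0.027  -0.9996 -0.0036  0.0155]
 [-0.9852 -0.026  -0.1694  0.4398]
 [ 0.1692  0.0081 -0.9855  0.8281]
 [ 0.      0.      0.      1.    ]]
side [[509.02     0.     322.7507]
 [  0.     509.02   237.0992]
 [  0.       0.       1.    ]] [[ 0.8038 -0.5945 -0.0237 -0.3575]
 [-0.3098 -0.3843 -0.8697  0.1954]
 [ 0.5079  0.7064 -0.493   0.7017]
 [ 0.      0.      0.      1.    ]]
0.1 [0.2222 0.5836 0.222 ] [[-0.9346  0.3558 -0.0005]
 [ 0.3558  0.9346 -0.0013]
 [ 0.     -0.0014 -1.    ]]
```

View pics/top0.png

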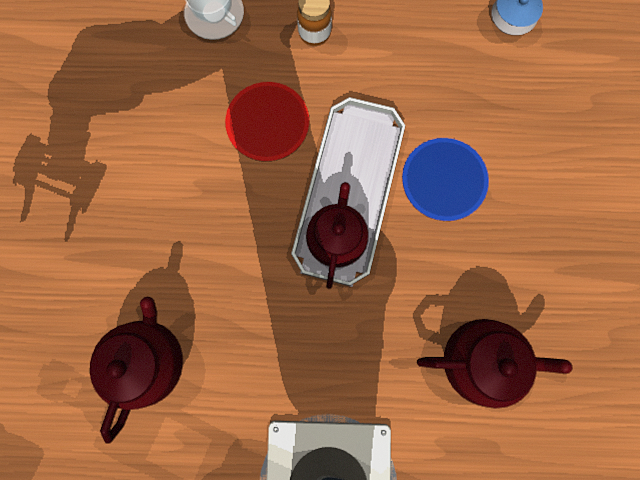

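View pics/side0.png

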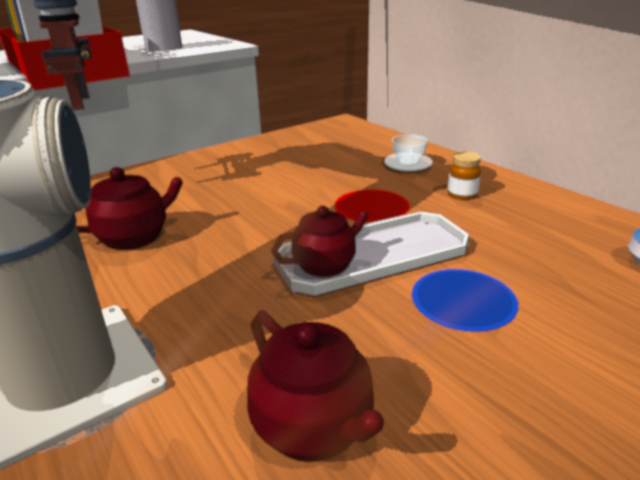

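The top image shows three maroon teapots, at pixels (338,230) on the tray, (136,365) and (490,363). The one on the tray is clearly the smallest and it stands on the white-rimmed tray, so it fits the description. The red mat is at (267,121), on the robot's left (+y), and the blue mat is at (446,179). I'll confirm in a crop and measure.

```bash
cat > h.py <<'E'
import cv2, numpy as np
np.set_printoptions(precision=4,suppress=True)
def back(f,px,z):
    px=np.asarray(px,float).reshape(-1,2); T=f["world_to_cam"]; R=T[:3,:3]; c=-R.T@T[:3,3]
    d=np.c_[px,np.ones(len(px))]@np.linalg.inv(f["mtx"]).T@R
    return (c+d*((z-c[2])/d[:,2])[:,None])[:,:2]
def proj(f,p):
    q=np.atleast_2d(p)@f["world_to_cam"][:3,:3].T+f["world_to_cam"][:3,3]; q=q@f["mtx"].T
    return q[:,:2]/q[:,2:]
def big(m):
    cs,_=cv2.findContours(m.astype(np.uint8),cv2.RETR_EXTERNAL,cv2.CHAIN_APPROX_NONE)
    return max(cs,key=cv2.contourArea).reshape(-1,2)
def mat(f):
    h=cv2.cvtColor(f["frame"],cv2.COLOR_RGB2HSV).astype(int); rgb=f["frame"].astype(int)
    m=(rgb[...,0]>100)&(rgb[...,1]<25)&(rgb[...,2]<25)
    w=back(f,big(m),.002); return cv2.minEnclosingCircle(w.astype(np.float32))
def tray(f):
    h=cv2.cvtColor(f["frame"],cv2.COLOR_RGB2HSV).astype(int)
    m=(h[...,1]<60)&(h[...,2]>90); m[:70]=0; m[330:]=0   # top view: leave out cup, base
    m=cv2.morphologyEx(m.astype(np.uint8),cv2.MORPH_CLOSE,np.ones((5,5)))
    w=back(f,cv2.convexHull(big(m)),.028).astype(np.float32)
    (c,sz,a)=cv2.minAreaRect(w); b=cv2.boxPoints((c,sz,a))
    e=b[1]-b[0],b[2]-b[1]; u=max(e,key=np.linalg.norm); u=u/np.linalg.norm(u)
    if u@(np.array([c[0],c[1]]))<0:u=-u
    return np.array(c)-.1*u,u,sz   # origin is 100 mm from the middle
E
python3 - <<'E'
from h import *
f=dict(np.load("top.npz"))
c,rad=mat(f); o,u,sz=tray(f); v=np.array([-u[1],u[0]])
print("mat",c,rad,"tray o",o,"u",np.degrees(np.arctan2(u[1],u[0])),"size",sz)
d=np.array(c)-o; print("mat in tray",d@u,d@v,"target deg",np.degrees(np.arctan2(d[1],d[0])))
im=f["frame"][:,:,::-1].copy()
P=[(-80,-45),(-80,45),(-50,75),(250,75),(280,45),(280,-45),(250,-75),(-50,-75)]
W=[np.r_[o+x/1e3*u+y/1e3*v,.028] for x,y in P]
cv2.polylines(im,[np.int32(proj(f,W))],True,(0,255,0),1)
for p in proj(f,[[*c,.002],[*o,.128]]): cv2.circle(im,tuple(np.int32(p)),2,(255,255,0),-1)
cv2.imwrite("pics/crop.png",cv2.resize(im[70:300,200:500],None,fx=2.5,fy=2.5))
E
```

```text
mat (0.6837670207023621, 0.1394093632698059) 0.08411742746829987 tray o [ 0.4425 -0.0046] u -12.972549 size (0.15045084059238434, 0.3619678020477295)
mat in tray 0.20282260137045904 0.19446709121680783 target deg 30.822624436073045
```

View pics/crop.png

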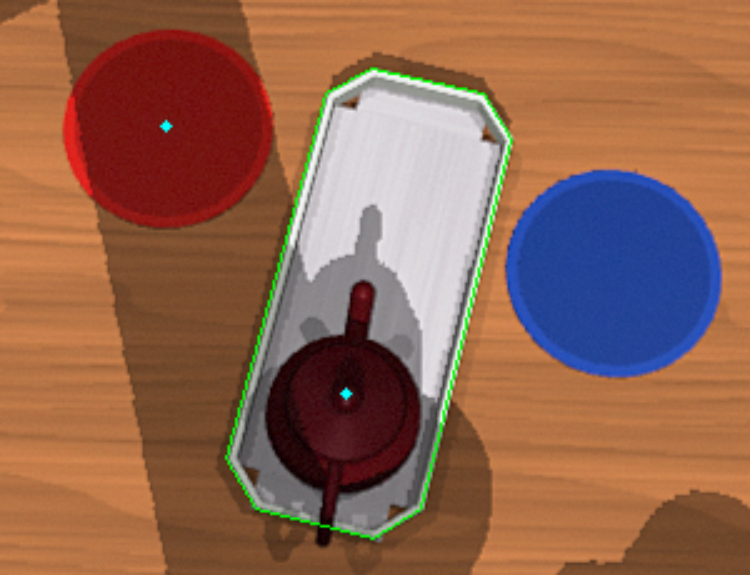

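The crop confirms it. The small teapot stands on the end of the fitted tray outline, which measures 150 x 362 mm (given 150 x 360). The mat radius is 84 mm (given 85). The tray points at -13.0° and has to reach about +30.8°. I'll go high to the tray's right side with the fingers shut.

```bash
python3 -m creep '[[[-2.7,-2.3,0,0,0,0,-1],[-2.7,-2.3,0,0,0,0,-1],[-2.7,-2.3,0,0,0,0,-1],[-2.7,-2.3,0,0,0,0,-1],[-2.7,-2.3,0,0,0,0,-1],[-2.7,-2.3,0,0,0,0,-1],[-2.7,-2.3,0,0,0,0,-1],[-2.7,-2.3,0,0,0,0,-1],[-2.7,-2.3,0,0,0,0,-1],[-2.7,-2.3,0,0,0,0,-1],[-2.7,-2.3,0,0,0,0,-1],[-2.7,-2.3,0,0,0,0,-1]]]' 20
python3 -m creep '[[[-2.7,-2.3,0,0,0,0,-1],[-2.7,-2.3,0,0,0,0,-1],[-2.7,-2.3,0,0,0,0,-1],[-2.7,-2.3,0,0,0,0,-1],[-2.7,-2.3,0,0,0,0,-1],[-2.7,-2.3,0,0,0,0,-1],[-2.7,-2.3,0,0,0,0,-1],[-2.7,-2.3,0,0,0,0,-1],[-2.7,-2.3,0,0,0,0,-1],[-2.7,-2.3,0,0,0,0,-1],[-2.7,-2.3,0,0,0,0,-1],[-2.7,-2.3,0,0,0,0,-1]]]'
python3 -m creep '[[[0,0,2,0,0,-3.9,-1],[0,0,2,0,0,-3.9,-1],[0,0,0,0,0,0,-1],[0,0,0,0,0,0,-1]]]'
cat >> h.py <<'E'
O0=np.array([.4425,-.0046]); A0=-12.97
def where(s,o=O0,a=A0):   # TCP in a tray frame
    t=np.radians(a); R=np.array([[np.cos(t),-np.sin(t)],[np.sin(t),np.cos(t)]]); 
    yv=s["tool_rot"][:2,1]; return R.T@(s["position"][:2]-o), s["position"], np.degrees(np.arctan2(yv[1],yv[0]))-90
E
python3 -c "
from h import *
from plant import status
s=status.get_state();print(where(s),s['clock'],s['ft_force'],s['opening'])"
```

```text
clock: 1.1
position: [0.4272, 0.2092, 0.2226]
tool_rot: [[-0.935, 0.356, -0.0], [0.356, 0.935, -0.0], [0.0, -0.0, -1.0]]
ft_force: [0.6, 0.6, 0.1]
opening: 0.0112
grip_force: 0.0
clock: 2.1
position: [0.6318, -0.164, 0.2222]
tool_rot: [[-0.934, 0.356, -0.001], [0.356, 0.934, 0.0], [0.001, -0.0, -1.0]]
ft_force: [0.7, 0.9, 0.5]
opening: 0.0006
grip_force: 0.0
clock: 2.43
position: [0.6304, -0.1622, 0.1813]
tool_rot: [[-0.974, 0.228, -0.003], [0.228, 0.974, 0.001], [0.004, 0.0, -1.0]]
ft_force: [-0.6, 0.7, 0.8]
opening: 0.0007
grip_force: 0.0
(array([ 0.2185, -0.1114]), array([ 0.6304, -0.1622,  0.1813]), np.float64(-13.168776456085126)) 2.4333 [-0.6049  0.7131  0.8071] 0.0007432234036652185
```

```bash
python3 -m creep '[[[0,0,2.5,0,0,0,-1],[0,0,2.5,0,0,0,-1],[0,0,2.5,0,0,0,-1],[0,0,2.5,0,0,0,-1],[0,0,2.5,0,0,0,-1],[0,0,2.2,0,0,0,-1],[0,0,1,0,0,0,-1],[0,0,0.8,0,0,0,-1],[0,0,0,0,0,0,-1],[0,0,0,0,0,0,-1]]]'
python3 -m creep '[[[0,0.4,0,0,0,0,-1],[0,0.4,0,0,0,0,-1],[0,0.3,0,0,0,0,-1],[0,0.3,0,0,0,0,-1],[0,0.2,0,0,0,0,-1],[0,0.2,0,0,0,0,-1],[0,0.2,0,0,0,0,-1],[0,0,0,0,0,0,-1]]]'
python3 -c "
from h import *
from plant import status
s=status.get_state();print(where(s),s['clock'],s['ft_force'])"
```

```text
clock: 3.27
position: [0.6324, -0.1624, 0.0188]
tool_rot: [[-0.974, 0.226, 0.001], [0.226, 0.974, -0.0], [-0.001, -0.0, -1.0]]
ft_force: [-0.2, -0.5, -0.2]
opening: 0.0007
grip_force: 0.0
clock: 3.93
position: [0.6361, -0.1425, 0.0176]
tool_rot: [[-0.974, 0.225, -0.0], [0.225, 0.974, 0.0], [0.0, 0.0, -1.0]]
ft_force: [-0.3, -0.2, -0.0]
opening: 0.0007
grip_force: 0.0
(array([ 0.2196, -0.0909]), array([ 0.6361, -0.1425,  0.0176]), np.float64(-13.028642924469551)) 3.9333 [-0.2638 -0.1849 -0.0124]
```

```bash
cat > look.py <<'E'
from h import *
from plant import status,viewer
import sys
f=viewer.grab_frame("top"); s=status.get_state()
o,u,sz=tray(f); a=np.degrees(np.arctan2(u[1],u[0])); M=np.array([.6838,.1394]); d=M-o
print("tray",o,"moved mm",1e3*np.linalg.norm(o-O0),"deg",a,"size",sz,"mat in tray",d@u,d@np.array([-u[1],u[0]]),"target",np.degrees(np.arctan2(d[1],d[0])))
print("tcp in tray",where(s,o,a),"t",s["clock"],"F",s["ft_force"])
if len(sys.argv)>1: cv2.imwrite(sys.argv[1],f["frame"][:,:,::-1])
E
R='x'
python3 -m creep '[[[0,0.2,0,0,0,0,-1],[-0.08,0.19,0,0,0,-0.5,-1],[-0.08,0.19,0,0,0,-0.5,-1],[-0.08,0.19,0,0,0,-0.5,-1],[-0.08,0.19,0,0,0,-0.5,-1],[-0.08,0.19,0,0,0,-0.5,-1],[-0.08,0.19,0,0,0,-0.5,-1],[-0.08,0.19,0,0,0,-0.5,-1],[-0.08,0.19,0,0,0,-0.5,-1],[-0.08,0.19,0,0,0,-0.5,-1],[-0.08,0.19,0,0,0,-0.5,-1]]]' | grep ft
python3 -m creep '[[[-0.08,0.19,0,0,0,-0.5,-1],[-0.08,0.19,0,0,0,-0.5,-1],[-0.08,0.19,0,0,0,-0.5,-1],[-0.08,0.19,0,0,0,-0.5,-1],[-0.08,0.19,0,0,0,-0.5,-1],[-0.08,0.19,0,0,0,-0.5,-1],[-0.08,0.19,0,0,0,-0.5,-1],[-0.08,0.19,0,0,0,-0.5,-1],[-0.08,0.19,0,0,0,-0.5,-1],[-0.08,0.19,0,0,0,-0.5,-1]]]' | grep ft
python3 look.py pics/push1.png
```

```text
ft_force: [-0.3, -2.4, -0.1]
ft_force: [-0.4, -2.7, -1.1]
tray [0.5235 0.1847] moved mm 205.93958585988 deg 91.431114 size (0.5087727904319763, 0.5124620199203491) mat in tray -0.049339749322374345 -0.15913753305552722 target -15.794656756615936
tcp in tray (array([-0.2932, -0.1274]), array([ 0.6581, -0.1051,  0.0177]), np.float64(-2.9592003530976285)) t 5.7333 F [ 0.292  -1.6502 -0.2315]
```

View pics/push1.png

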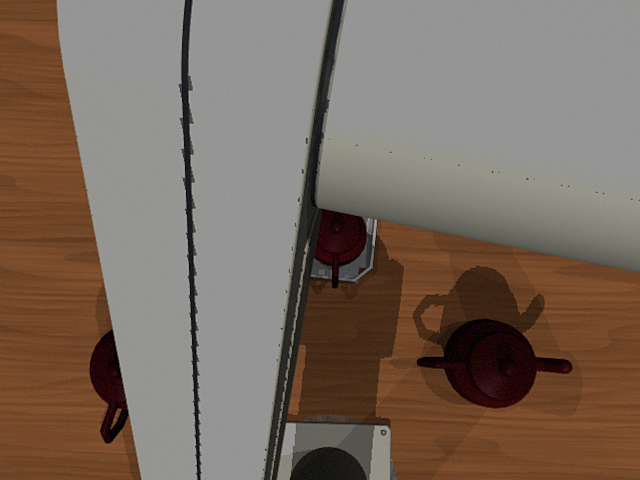

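The arm hides most of the tray from the top camera; only the teapot end shows at (340,240), with the pot still in place. The push force is about 2 N. I'll keep going on the arc and check with the side camera.

```bash

python3 -m creep '[[[-0.08,0.19,0,0,0,-0.5,-1],[-0.08,0.19,0,0,0,-0.5,-1],[-0.08,0.19,0,0,0,-0.5,-1],[-0.08,0.19,0,0,0,-0.5,-1],[-0.08,0.19,0,0,0,-0.5,-1],[-0.08,0.19,0,0,0,-0.5,-1],[-0.08,0.19,0,0,0,-0.5,-1],[-0.08,0.19,0,0,0,-0.5,-1],[-0.08,0.19,0,0,0,-0.5,-1],[-0.08,0.19,0,0,0,-0.5,-1],[-0.08,0.19,0,0,0,-0.5,-1],[-0.08,0.19,0,0,0,-0.5,-1]]]' | grep ft
python3 -m creep '[[[-0.08,0.19,0,0,0,-0.5,-1],[-0.08,0.19,0,0,0,-0.5,-1],[-0.08,0.19,0,0,0,-0.5,-1],[-0.08,0.19,0,0,0,-0.5,-1],[-0.08,0.19,0,0,0,-0.5,-1],[-0.08,0.19,0,0,0,-0.5,-1],[-0.08,0.19,0,0,0,-0.5,-1],[-0.08,0.19,0,0,0,-0.5,-1],[-0.08,0.19,0,0,0,-0.5,-1],[-0.08,0.19,0,0,0,-0.5,-1],[-0.08,0.19,0,0,0,-0.5,-1],[-0.08,0.19,0,0,0,-0.5,-1]]]' | grep ft
python3 -m creep '[[[-0.08,0.19,0,0,0,-0.5,-1],[-0.08,0.19,0,0,0,-0.5,-1],[-0.08,0.19,0,0,0,-0.5,-1],[-0.08,0.19,0,0,0,-0.5,-1],[-0.08,0.19,0,0,0,-0.5,-1],[-0.08,0.19,0,0,0,-0.5,-1],[-0.08,0.19,0,0,0,-0.5,-1],[-0.08,0.19,0,0,0,-0.5,-1],[-0.08,0.19,0,0,0,-0.5,-1],[-0.08,0.19,0,0,0,-0.5,-1],[-0.08,0.19,0,0,0,-0.5,-1],[-0.08,0.19,0,0,0,-0.5,-1]]]' | grep ft
python3 - <<'E'
from h import *
from plant import status,viewer
f=viewer.grab_frame("side"); s=status.get_state()
p,_,a=where(s); print(a,where(s,O0,a),s["clock"])
im=f["frame"][:,:,::-1].copy(); t=np.radians(a); u=np.array([np.cos(t),np.sin(t)]); v=np.array([-u[1],u[0]])
P=[(-80,-45),(-80,45),(-50,75),(250,75),(280,45),(280,-45),(250,-75),(-50,-75)]
W=[np.r_[O0+x/1e3*u+y/1e3*v,.028] for x,y in P]
cv2.polylines(im,[np.int32(proj(f,W))],True,(0,255,0),1)
cv2.imwrite("pics/side1.png",im)
E
```

```text
ft_force: [-0.1, -2.1, -0.2]
ft_force: [1.4, -2.3, -0.6]
ft_force: [-0.0, -2.4, -0.1]
15.045824110150988 (array([ 0.2213, -0.0904]), array([ 0.6797, -0.0345,  0.0177]), np.float64(15.045824110150988)) 8.7833
```

View pics/side1.png

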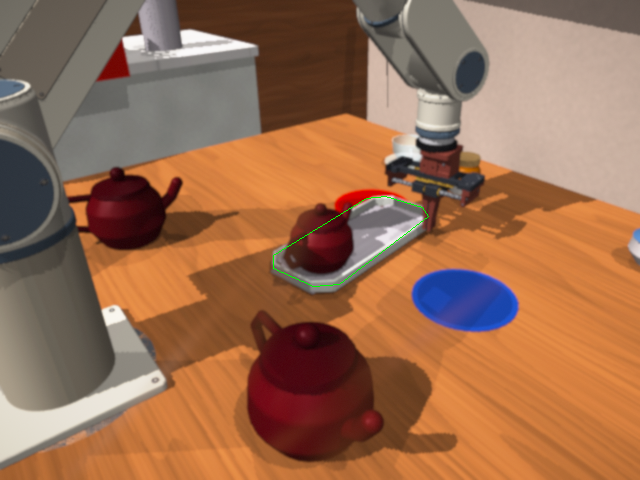

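The side view shows the tray exactly under the predicted outline (pivot unmoved, about 15°), with the pot upright at (320,240). About 16° remains: I'll finish the arc, then back off and lift.

```bash

python3 -m creep '[[[-0.08,0.19,0,0,0,-0.5,-1],[-0.08,0.19,0,0,0,-0.5,-1],[-0.08,0.19,0,0,0,-0.5,-1],[-0.08,0.19,0,0,0,-0.5,-1],[-0.08,0.19,0,0,0,-0.5,-1],[-0.08,0.19,0,0,0,-0.5,-1],[-0.08,0.19,0,0,0,-0.5,-1],[-0.08,0.19,0,0,0,-0.5,-1],[-0.08,0.19,0,0,0,-0.5,-1],[-0.08,0.19,0,0,0,-0.5,-1],[-0.08,0.19,0,0,0,-0.5,-1],[-0.08,0.19,0,0,0,-0.5,-1]]]' | grep ft
python3 -m creep '[[[-0.08,0.19,0,0,0,-0.5,-1],[-0.08,0.19,0,0,0,-0.5,-1],[-0.08,0.19,0,0,0,-0.5,-1],[-0.08,0.19,0,0,0,-0.5,-1],[-0.08,0.19,0,0,0,-0.5,-1],[-0.08,0.19,0,0,0,-0.5,-1],[-0.08,0.19,0,0,0,-0.5,-1],[-0.08,0.19,0,0,0,-0.5,-1],[-0.08,0.19,0,0,0,-0.5,-1],[-0.08,0.19,0,0,0,-0.5,-1],[-0.08,0.19,0,0,0,-0.5,-1],[-0.08,0.19,0,0,0,-0.5,-1]]]' | grep ft
python3 -m creep '[[[-0.08,0.19,0,0,0,-0.5,-1],[-0.08,0.19,0,0,0,-0.5,-1],[-0.08,0.19,0,0,0,-0.5,-1],[-0.08,0.19,0,0,0,-0.5,-1],[-0.08,0.19,0,0,0,-0.5,-1],[-0.08,0.19,0,0,0,-0.5,-1],[-0.04,0.1,0,0,0,-0.25,-1],[-0.04,0.1,0,0,0,-0.25,-1],[0,0,0,0,0,0,-1],[0,0,0,0,0,0,-1]]]' | grep ft
python3 -c "
from h import *
from plant import status
s=status.get_state();a=where(s)[2];print(a,where(s,O0,a),s['clock'],s['tool_rot'])"
```

```text
ft_force: [0.4, -1.6, -0.9]
ft_force: [1.3, -2.4, -0.6]
ft_force: [1.6, 0.0, 0.2]
30.453432650466056 (array([ 0.2217, -0.0913]), array([0.6799, 0.029 , 0.0177]), np.float64(30.453432650466056)) 11.6167 [[-0.862  -0.5068 -0.0001]
 [-0.5068  0.862   0.0003]
 [-0.      0.0003 -1.    ]]
```

```bash

python3 -m creep '[[[0,-0.5,0,0,0,0,-1],[0,-1,0,0,0,0,-1],[0,-1.5,0,0,0,0,-1],[0,-1,0,0,0,0,-1],[0,0,-2,0,0,0,-1],[0,0,-3.5,0,0,0,-1],[0,0,-3.5,0,0,0,-1],[0,0,-3.5,0,0,0,-1],[0,0,-3.5,0,0,0,-1],[0,0,-3.5,0,0,0,-1],[0,0,-3.5,0,0,0,-1]]]' | grep -E "ft|pos"
python3 -m creep '[[[2.9,-1.5,0,0,0,0,-1],[2.9,-1.5,0,0,0,0,-1],[2.9,-1.5,0,0,0,0,-1],[2.9,-1.5,0,0,0,0,-1],[2.9,-1.5,0,0,0,0,-1],[2.9,-1.5,0,0,0,0,-1],[2.9,-1.5,0,0,0,0,-1],[2.9,-1.5,0,0,0,0,-1],[2.9,-1.5,0,0,0,0,-1],[2.9,-1.5,0,0,0,0,-1]]]' | grep -E "ft|pos"
python3 -m creep '[[[2.9,-1.5,0,0,0,0,-1],[2.9,-1.5,0,0,0,0,-1],[2.9,-1.5,0,0,0,0,-1],[2.9,-1.5,0,0,0,0,-1],[2.9,-1.5,0,0,0,0,-1],[2.9,-1.5,0,0,0,0,-1],[2.9,-1.5,0,0,0,0,-1],[2.9,-1.5,0,0,0,0,-1],[2.9,-1.5,0,0,0,0,-1],[0,0,0,0,0,0,-1]]]' | grep -E "ft|pos"
python3 look.py pics/end.png
```

```text
position: [0.7004, -0.007, 0.2496]
ft_force: [0.3, -0.6, 0.1]
position: [0.5309, -0.2723, 0.2478]
ft_force: [0.8, -0.3, 0.1]
position: [0.4024, -0.4199, 0.2594]
ft_force: [0.0, -0.5, 0.1]
tray [0.4431 0.0115] moved mm 16.135629397525168 deg 25.123827 size (0.36034491658210754, 0.15063148736953735) mat in tray 0.2722477331657887 0.013568238403453925 target 27.97696517076707
tcp in tray (array([-0.2185, -0.3728]), array([ 0.4036, -0.4188,  0.2592]), np.float64(20.07636166298694)) t 14.25 F [-0.3427 -0.4034 -0.276 ]
```

View pics/end.png

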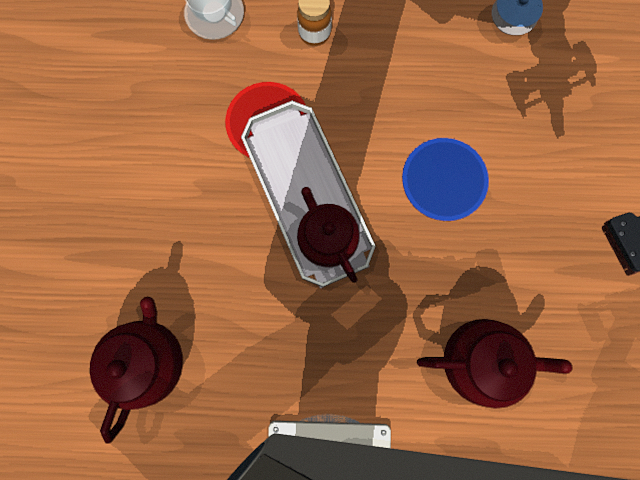

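The tray is at 25.1° and the mat centre is 13.6 mm off the centre line. That is within the limits but the margin is thin. The pot stands at (328,230), the origin has moved 16 mm, and 14 s have been used. I'll go back for about 3° more.

```bash

python3 -m creep '[[[-2.4,1.7,0,0,0,0,-1],[-2.4,1.7,0,0,0,0,-1],[-2.4,1.7,0,0,0,0,-1],[-2.4,1.7,0,0,0,0,-1],[-2.4,1.7,0,0,0,0,-1],[-2.4,1.7,0,0,0,0,-1],[-2.4,1.7,0,0,0,0,-1],[-2.4,1.7,0,0,0,0,-1],[-2.4,1.7,0,0,0,0,-1]]]' | grep -E "ft"
python3 -m creep '[[[-2.4,1.7,0,0,0,0,-1],[-2.4,1.7,0,0,0,0,-1],[-2.4,1.7,0,0,0,0,-1],[-2.4,1.7,0,0,0,0,-1],[-2.4,1.7,0,0,0,0,-1],[-2.4,1.7,0,0,0,0,-1],[-2.4,1.7,0,0,0,0,-1],[0,0,0,0,0,0,-1],[0,0,0,0,0,0,-1]]]' | grep -E "ft"
python3 -c "
from h import *
from plant import status
s=status.get_state();print(where(s,np.array([.4431,.0115]),25.12),s['clock'],s['tool_rot'])"
```

```text
ft_force: [0.1, 0.3, -0.1]
ft_force: [0.7, -0.4, -0.5]
(array([ 0.1852, -0.1404]), array([ 0.6704, -0.037 ,  0.1696]), np.float64(20.405997476918074)) 15.75 [[-0.9332 -0.3462 -0.0964]
 [-0.3285  0.9305 -0.1618]
 [ 0.1457 -0.1194 -0.9821]]
```

The tool came back tilted by about 11°, because the arm was limited at the far pose. I'll straighten it before lowering.

```bash
cat > goal.py <<'E'
from h import *
from plant import status
from scipy.spatial.transform import Rotation as Ro
s=status.get_state(); R=np.array(s["tool_rot"]); t=np.radians(27)
y=np.array([-np.sin(t),np.cos(t),0]); z=np.array([0,0,-1.]); G=np.c_[np.cross(y,z),y,z]
print("rotvec tool deg",Ro.from_matrix(R.T@G).as_rotvec(degrees=True))
a=np.radians(25.12); p=np.array([.4431,.0115])+np.array([[np.cos(a),-np.sin(a)],[np.sin(a),np.cos(a)]])@[.22,-.115]
d=np.r_[p,.15]-s["position"]; print("delta world",d,"in goal tool axes cm",100*G.T@d,"in present",100*R.T@d)
E
python3 goal.py
```

```text
rotvec tool deg [-6.3512 -8.8152 -7.0792]
delta world [ 0.0207  0.0378 -0.0196] in goal tool axes cm [-3.564   2.4248  1.9586] in present [-3.4627  3.0316  1.112 ]
```

```bash

python3 -m creep '[[[0,0,0,-2.1,-2.9,-2.4,-1],[0,0,0,-2.1,-2.9,-2.4,-1],[0,0,0,-2.1,-2.9,-2.4,-1],[-1.8,1.2,1,0,0,0,-1],[-1.8,1.2,1,0,0,0,-1],[0,0,0,0,0,0,-1],[0,0,0,0,0,0,-1]]]' | grep -E "ft"
python3 goal.py; python3 -c "
from plant import status
s=status.get_state();print(s['position'],s['tool_rot'],s['clock'])"
```

```text
ft_force: [0.4, 0.3, 0.2]
rotvec tool deg [-0.0635 -0.1474 -0.0071]
delta world [ 0.0006  0.0022 -0.    ] in goal tool axes cm [-0.1512  0.1692  0.0008] in present [-0.1512  0.1692  0.0002]
[ 0.69053223 -0.00142389  0.15000766] [[-0.89106047 -0.45388109 -0.00178882]
 [-0.45387733  0.89106157 -0.00215481]
 [ 0.00257197 -0.00110816 -0.99999608]] 16.3333
```

```bash

python3 -m creep '[[[0,0,2.5,0,0,0,-1],[0,0,2.5,0,0,0,-1],[0,0,2.5,0,0,0,-1],[0,0,2.5,0,0,0,-1],[0,0,2,0,0,0,-1],[0,0,1.2,0,0,0,-1],[0,0,0,0,0,0,-1],[-0.07,0.4,0,0,0,0,-1],[-0.07,0.4,0,0,0,0,-1],[-0.07,0.4,0,0,0,0,-1],[-0.07,0.4,0,0,0,0,-1],[-0.07,0.4,0,0,0,0,-1]]]' | grep -E "ft|posi"
python3 -m creep '[[[-0.03,0.2,0,0,0,0,-1],[-0.03,0.2,0,0,0,0,-1],[-0.03,0.2,0,0,0,0,-1],[-0.03,0.2,0,0,0,0,-1],[-0.03,0.2,0,0,0,0,-1],[-0.03,0.2,0,0,0,0,-1],[-0.03,0.2,0,0,0,0,-1],[-0.03,0.2,0,0,0,0,-1],[-0.03,0.2,0,0,0,0,-1],[0,0,0,0,0,0,-1],[0,0,0,0,0,0,-1]]]' | grep -E "ft|posi"
```

```text
position: [0.6856, 0.0188, 0.0195]
ft_force: [0.1, 0.7, -0.1]
position: [0.6793, 0.0355, 0.0183]
ft_force: [1.0, -0.2, 0.6]
```

```bash

python3 -m creep '[[[-0.03,0.2,0,0,0,0,-1],[-0.03,0.2,0,0,0,0,-1],[0,0.1,0,0,0,0,-1],[0,0,0,0,0,0,-1],[0,0,0,0,0,0,-1]]]' | grep -E "ft|posi"
python3 -m creep '[[[0,-0.5,0,0,0,0,-1],[0,-1,0,0,0,0,-1],[0,-1.5,0,0,0,0,-1],[0,-1,0,0,0,0,-1],[0,0,-2,0,0,0,-1],[0,0,-3.5,0,0,0,-1],[0,0,-3.5,0,0,0,-1],[0,0,-3.5,0,0,0,-1],[0,0,-3.5,0,0,0,-1],[0,0,-3.5,0,0,0,-1],[0,0,-3.5,0,0,0,-1]]]' | grep -E "ft|pos"
python3 -m creep '[[[2.9,-1.5,0,0,0,0,-1],[2.9,-1.5,0,0,0,0,-1],[2.9,-1.5,0,0,0,0,-1],[2.9,-1.5,0,0,0,0,-1],[2.9,-1.5,0,0,0,0,-1],[2.9,-1.5,0,0,0,0,-1],[2.9,-1.5,0,0,0,0,-1],[2.9,-1.5,0,0,0,0,-1],[2.9,-1.5,0,0,0,0,-1],[2.9,-1.5,0,0,0,0,-1]]]' | grep -E "ft|pos"
python3 -m creep '[[[2.9,-1.5,0,0,0,0,-1],[2.9,-1.5,0,0,0,0,-1],[2.9,-1.5,0,0,0,0,-1],[2.9,-1.5,0,0,0,0,-1],[2.9,-1.5,0,0,0,0,-1],[2.9,-1.5,0,0,0,0,-1],[0,0,0,0,0,0,-1],[0,0,0,0,0,0,-1]]]' | grep -E "ft|pos"
python3 look.py pics/end2.png
```

```text
position: [0.6777, 0.0403, 0.0184]
ft_force: [2.1, -0.3, -0.3]
position: [0.6959, 0.0036, 0.2502]
ft_force: [0.9, -0.3, 0.4]
position: [0.5042, -0.2625, 0.2493]
ft_force: [0.9, -0.4, 0.0]
position: [0.4195, -0.3592, 0.2518]
ft_force: [-0.3, -1.1, -0.1]
tray [0.4416 0.0127] moved mm 17.31601188604904 deg 27.313444 size (0.35983431339263916, 0.15058261156082153) mat in tray 0.2733568913104512 0.001436659282016124 target 27.614566111292568
tcp in tray (array([-0.1896, -0.3201]), array([ 0.42  , -0.3587,  0.2517]), np.float64(21.02345535622264)) t 21.1333 F [ 0.8433 -0.4968  0.7804]
```

View pics/end2.png

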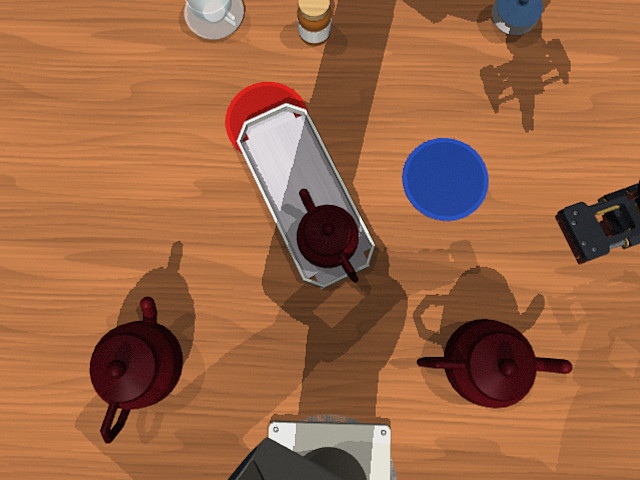

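The tray now points at the mat: its centre is 1.4 mm off the centre line and 273 mm from the origin. The tray origin moved 17 mm, the pot stands upright at (328,230), and the gripper is clear. I'm handing it in.

```bash
python3 -c "
from plant import r
print(r.hand_in())"
```

```text
the job is handed in; nothing more can be done
None
```

I handed the job in at about 21 s, with no verdict returned: the tray's empty end lies over the red mat, mat centre about 1.4 mm off the tray's centre line and 273 mm from its origin, with the origin moved about 17 mm, the small teapot still standing on its end, and the robot clear.

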